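# Push the train of vial carriers up to the stop

## Task

Three vial carriers stand one behind another, touching, in the aluminium guide rail. With closed fingertips push gently on the back of the last carrier, so that the whole row slides along the rail as one train until the front carrier rests against the end stop and the row is closed, then move clear. Push only on the last carrier: do not pinch or lift anything, do not touch the vials, keep the row together and leave the things around the rail where they are.

Things in the scene. Friction and masses are not known exactly. Their poses are not given: they have to be found in the camera images.
- rail: fixed aluminium guide rail, 330 mm long: floor 4 mm thick, side walls to 16 mm above the worktop, 53 mm between them (59 mm outside; small screwed ears reach 44.5 mm off the middle line). Open at its x = -150 mm end; an upright stop plate 59 mm wide, 44 mm tall closes the other. Origin: on its middle line at worktop height; x along the rail to the stop, y across, z up. Place and angle vary.
- stop_face (a point): middle of the end stop's face that looks along the rail to the carriers (165 mm from the rail's origin along its x), 22 mm above the worktop; axes as the rail's. The front carrier's centre ends 27 mm before it, the middle one's 81 mm and the last one's 135 mm. The row starts 60 to 117 mm short of the stop.
- carrier_front: grey plastic block, 54 mm long (x), 50 mm wide (y), 36 mm tall, about 150 g, a vial standing in its 30 mm hole; origin at the centre of its underside, 4 mm above the worktop on the rail floor; x along the rail to the stop, z up. The one nearest the stop. The three carriers start in a straight touching row.
- carrier_middle: grey plastic block, 54 mm long (x), 50 mm wide (y), 36 mm tall, about 150 g, a vial standing in its 30 mm hole; origin at the centre of its underside, 4 mm above the worktop on the rail floor; x along the rail to the stop, z up. The second of the row.
- carrier_last: grey plastic block, 54 mm long (x), 50 mm wide (y), 36 mm tall, about 150 g, a vial standing in its 30 mm hole; origin at the centre of its underside, 4 mm above the worktop on the rail floor; x along the rail to the stop, z up. Farthest from the stop: the one to push, on its flat back face (27 mm behind its origin), free from 16 to 40 mm above the worktop. Sliding the row takes 1 to 10 N; at the stop the force rises steeply.
- vial_front: glass vial with a white screw cap, 27 mm in diameter, 61 mm tall, 30 g; stands loosely in the hole of the front carrier, its underside 10 mm above that of the carrier, so that it sticks out 35 mm and its top is 75 mm above the worktop; origin at the centre of its underside. Not to be touched.
- vial_middle: glass vial with a white screw cap, 27 mm in diameter, 61 mm tall, 30 g; stands loosely in the hole of the middle carrier, its underside 10 mm above that of the carrier, so that it sticks out 35 mm and its top is 75 mm above the worktop; origin at the centre of its underside. Not to be touched.
- vial_last: glass vial with a white screw cap, 27 mm in diameter, 61 mm tall, 30 g; stands loosely in the hole of the last carrier, its underside 10 mm above that of the carrier, so that it sticks out 35 mm and its top is 75 mm above the worktop; origin at the centre of its underside. Not to be touched.
- spare_carrier: bystander: a fourth, empty carrier (54 x 50 x 36 mm, as the others) standing on the worktop beside the rail, on the side away from the robot; origin at the centre of its underside
- tape: bystander: roll of yellowish tape lying flat on the worktop beyond the open end of the rail, 70 x 73 x 20 mm; origin at the centre of its underside
- white_bottle: bystander: white plastic screw-cap bottle, 60 mm in diameter, 108 mm tall, standing farther back, between the balance and the lab jack; origin at the centre of its underside
- marker: bystander: marker pen with a black cap lying on the worktop along the rail, on its side nearer the robot, 139 mm long (y), 17 mm thick, its middle line 64 to 72 mm from that of the rail; origin at the middle of its underside
Mind the look-alikes: they are no part of the job. Leave any blue, green or purple look-alike of the carrier_middle alone.

How it is judged:
By the outcome, as a careful person would: the job done as asked, in the order asked, and still so for the second after the job is handed in, with the robot touching nothing.
It also fails if it takes over 38 s, if anything falls off the work surface, if the arm or the gripper's body presses on something with over 40 N, if the wrist force passes 120 N, or if a joint passes its speed limit or range.

## Robot

A 6-joint arm with a two-finger parallel gripper is mounted at the origin on a cart in front of the work surface, level with it; the furniture and walls round the work are solid. World frame = base frame: x ahead of the robot, y to its left, z up, the work surface at z = 0. Lengths are in mm, angles in rad, forces in N, time in s.
With the tool pointing down it reaches from about 300 to 875 mm from the base axis. Payload 4.2 kg.
Tool frame: the origin (TCP) lies midway between the tips of the shut fingers; the grasp point (between the pads) lies 19 mm behind it; z points along the fingers, y is the line along which they close (so a half turn about z gives the same grasp; the last joint's range is limited). The gripper opens to 85 mm and grips with 20 to 120 N. Pads are 22 mm wide; open, the fingers measure 114 mm over their backs; the gripper's body (76 mm by 85 mm) begins 54 mm behind the grasp point. The pads swing forward as they close: fully open they stand 13 mm farther back than shut.
Start: joints at [1.234, 0.32, 1.565, -0, 1.257, -0.02], TCP at [179.13, 546.401, 231.338] pointing down, gripper open.
Joint ranges: [-3.11, 3.11], [-0.84, 2.01], [0.21, 2.61], [-1.34, 4.49], [0.05, 2.63], [-2.56, 2.56]. Speed limits (rad/s): [2.57, 2.57, 3.14, 3.14, 3.14, 3.14].

## Interface

Orientations are given as a unit quaternion [x, y, z, w].
In Python, from cell import manip gives the robot as it stands.
- The arm moves only by the tool play_rows, never from a script. Its argument "deltas" is a list of rows, each a list of 3 entries, a list of its own where there are three numbers: the turn, a rotation vector about the world's x, y, z in rad, then the shift along the world's x, y, z in cm, then the opening, from -1 (shut) to 1 (fully open). In form: [[[ax, ay, az], [x, y, z], claw], ...]. A call has 1 to 8 rows; each row is the pose to reach, as a shift and turn from the pose commanded when the call began; what a row does not reach only later rows make up. A row lasts 1/12 s, in which the tool goes at most 41.7 mm and 7.16 degrees, less where a joint would pass 70% of its speed; a pose out of reach is approached as far as the arm can. A call with a gripper value outside its range is refused whole. The fingers move at their own pace and stop on an object; the grip force is fixed at half the most. Time passes only in rows, so rows that repeat a pose let the fingers close. It gives the time, the measured TCP pose, the force, the opening and the grip force at its end, in the units of the state.
- manip.get_obs(): the state, without advancing time (a new reading comes with each control period).
- manip.snapshot(name): name is "scene" or "top" or "wrist"; returns a dict with "pixels" (384x512x3 uint8, red, green, blue), "depth" (384x512 float32, mm along the optical axis (not along the pixel's ray), 0 where there is no reading), "mtx" (3x3 intrinsics, pixels), "rvec" (rotation vector, rad) and "tvec" (3), from world to camera coordinates, as OpenCV has them. Camera axes: x right, y down, z forward; pixel columns grow to the right and rows downward; lengths in mm; the calibration is good to about 2 mm. A picture is of the moment at which its call begins.
- manip.hand_in(): hands the job in; it is judged then, once.
Trained networks look in a picture, given as the dict that the camera call returned (one of the last four; its "shot" number tells which), for a name from the list of things; names that differ only in an ending like _2 or _b are one class to them, and where a whole thing is asked for, a point or a joint stands for the part that bears it (a point fixed in the world has none). Each returns a list of dicts, best first, with "score" (0 to 1); they miss things now and then, are a little off and sometimes report something else, mostly with a low value. They report only what shows in the picture. A call takes as long as a camera call. They do not tell look-alikes from the thing itself.
- manip.find_in(thing, picture): "bbox" ([left, top, right, bottom] in pixels, round what is visible of it).
- manip.trace(thing, picture): "region" (384x512 bool, what is visible of it) and "bbox" ([left, top, right, bottom] in pixels, round what is visible of it).
The state is a dict: "time_s": time; "joint_positions": joint angles; "qvel": joint speeds; "joint_torque": joint torques, N m; "ee_pos": TCP position; "ee_rot": TCP orientation; "wrist_force": force on the tool from outside, world axes, zero at the start; "ft_torque": the same for the moment, N m; "width": opening from 0.0 (shut) to 1.0 (fully open); "grasp_force": force on a finger pad.
Only numpy, scipy, OpenCV 4.12 (cv2) and the standard library are available. Lean on these libraries where they do the work, as an engineer would, in place of code of your own. Each camera call takes 0.05 s, during which the arm holds its last target. There are 200 camera calls.

## Working session

There is one attempt and no reset: what is moved stays moved. The work goes in short steps, Python scripts to look and compute and a tool call to move; the robot and the scene stay as the last step left them, time stands still between calls to the robot, and variables do not carry over. Pictures are saved under pics/ and viewed, at most 10 in all, crops included, and the job is handed in when it is done.

Besides the shell and the picture viewer there is one more tool, called after ">>>" as a command line: name --argument value ..., lists and objects as JSON in quotes. play_rows: Moves the arm, as the interface text tells. Its arguments: {"type":"object","properties":{"deltas":{"type":"array"}},"required":["deltas"]}

```bash
mkdir -p pics; cat > h.py <<'E'
import numpy as np,cv2
from cell import manip
def cloud(s):
    R=cv2.Rodrigues(np.array(s["rvec"],float))[0];t=np.array(s["tvec"],float).ravel();K=np.array(s["mtx"])
    d=s["depth"];v,u=np.mgrid[:384,:512]
    P=np.stack([(u-K[0,2])/K[0,0]*d,(v-K[1,2])/K[1,1]*d,d],-1)
    W=(P-t)@R; W[d<=0]=np.nan
    return W
def save(s,n,box=None,f=1.5):
    im=s["pixels"][...,::-1]
    if box: im=im[box[1]:box[3],box[0]:box[2]]
    cv2.imwrite(n,cv2.resize(im,None,fx=f,fy=f,interpolation=cv2.INTER_CUBIC))
E
python3 - <<'E'
from h import *
s=manip.snapshot("top");save(s,"pics/top.png");W=cloud(s)
np.save("top.npy",W)
for n in ["rail","carrier_last","vial_last","spare_carrier","marker","tape"]:
    for r in manip.trace(n,s):
        m=r["region"];print(n,round(r["score"],2),[int(b) for b in r["bbox"]],np.nanmedian(W[m],0).round(0),np.nanpercentile(W[m],97,axis=0).round(0))
t=manip.snapshot("scene");save(t,"pics/scene.png")
print(manip.get_obs())
E
```

```text
rail 0.69 [186, 198, 291, 249] [498. 359.   4.] [549. 431.  43.]
carrier_last 0.5 [256, 224, 276, 238] [455. 204.  39.] [482. 231.  46.]
vial_last 0.4 [262, 227, 271, 235] [458. 205.  72.] [469. 216.  78.]
spare_carrier 0.84 [259, 180, 279, 203] [581. 191.  33.] [609. 218.  39.]
marker 0.53 [190, 228, 236, 248] [434. 356.  13.] [458. 418.  20.]
tape 0.53 [322, 233, 340, 263] [412.  -2.  18.] [443.  29.  24.]
tape 0.52 [237, 215, 257, 234] [472. 256.  39.] [499. 282.  45.]
{'time_s': 0.4, 'joint_positions': array([ 1.23402125e+00,  3.19723001e-01,  1.56464413e+00, -8.61825776e-06,
        1.25741226e+00, -1.99954934e-02]), 'qvel': array([ 2.00596065e-04,  9.82089540e-05, -3.48488477e-04,  1.79093652e-03,
        6.36813286e-04, -1.29480098e-04]), 'joint_torque': array([ 9.62845152e-04, -4.14940917e+01, -2.34103632e+01, -6.39224481e-05,
        2.14916887e-03,  5.40214188e-06]), 'ee_pos': array([179.10105773, 546.34646928, 231.21118106]), 'ee_rot': array([ 1.57727047e-01,  9.87482744e-01, -9.26168880e-05, -1.25337668e-05]), 'wrist_force': array([ 0.26777929, -0.46246253, -0.44881032]), 'ft_torque': array([ 0.01977402, -0.00211139,  0.00039097]), 'grasp_force': 0.0, 'width': 1.0025896310440492}
```

View pics/top.png

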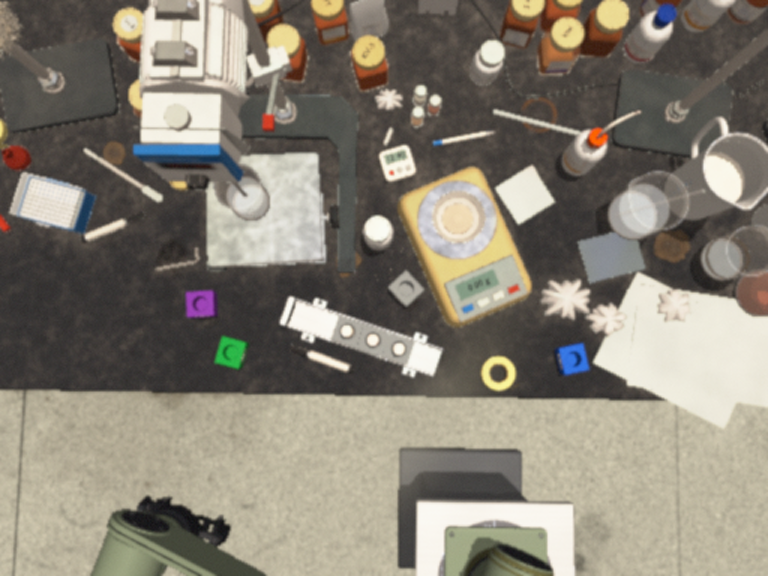

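View pics/scene.png

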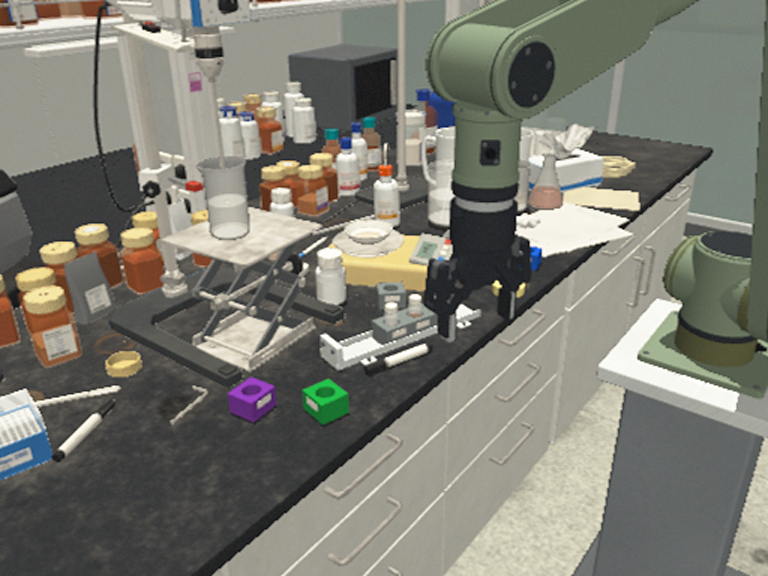

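```bash
python3 - <<'E'
from h import *
s=manip.snapshot("top");save(s,"pics/top2.png",(170,160,350,270),4.4)
W=cloud(s)
b=W[160:270,170:350].reshape(-1,3);b=b[~np.isnan(b[:,0])]
near=(b[:,0]>380)&(b[:,0]<560)&(b[:,1]>130)&(b[:,1]<480)
h=b[near];v=h[(h[:,2]>66)&(h[:,2]<85)]
from scipy.cluster.hierarchy import fclusterdata
c=fclusterdata(v[:,:2],8,'distance')
for k in set(c):
    q=v[c==k];print("cap",len(q),q.mean(0).round(1),((q.max(0)+q.min(0))/2).round(1))
t=h[(h[:,2]>34)&(h[:,2]<46)&(h[:,1]<345)]
r=cv2.minAreaRect(t[:,:2].astype(np.float32));print(len(t),r,cv2.boxPoints(r).round(0).tolist())
# rail walls
t=h[(h[:,2]>10)&(h[:,2]<22)&(h[:,1]>300)];print(len(t))
# stop
t=h[(h[:,2]>38)&(h[:,2]<50)&(h[:,1]>350)];print("stop",t.mean(0),t.min(0),t.max(0))
E
```

```text
cap 46 [491.1 306.3  74.1] [491.  306.9  75. ]
cap 47 [457.6 203.5  73.5] [457.4 203.3  72.6]
cap 46 [474.4 255.1  74.4] [475.6 255.1  75. ]
652 ((511.73553466796875, 243.2998809814453), (161.49093627929688, 128.2570037841797), 72.11309814453125) [[426.0, 186.0], [548.0, 147.0], [598.0, 300.0], [476.0, 340.0]]
293
stop [531.04465173 428.34811004  42.68065888] [501.81988181 416.54179967  38.02684563] [559.74823742 440.17281249  49.24124151]
```

The top view shows the rail from (285,310) to (440,360) in the 1.5x picture, with its stop at the left end. The three capped grey carriers are at (347,331), (373,340) and (399,349). The last one, (399,349), is nearest the open end.

Possible mix-ups are the spare grey carrier (405,288), the purple block (200,303), the green block (230,352) and the blue block (573,359). I choose the capped grey one at (399,349). I'll check it in a close crop.

View pics/top2.png

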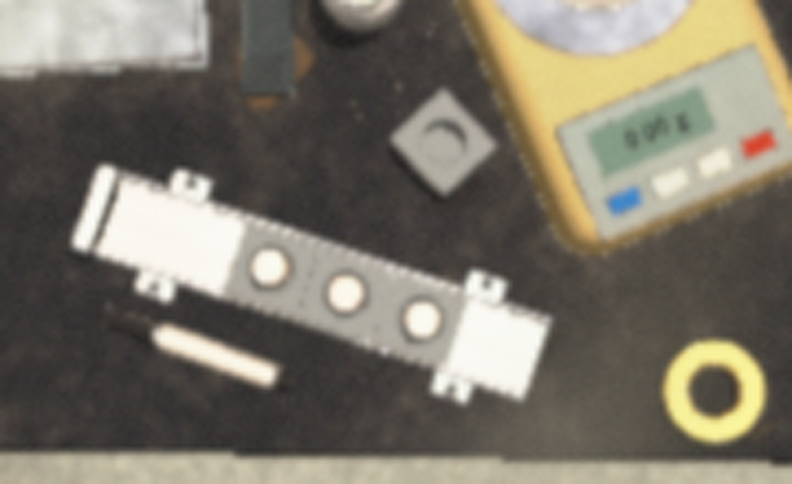

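>>> play_rows --deltas '[[[0,0,-0.1],[1.6,-2.5,0],-1],[[0,0,-0.2],[3.2,-5,0],-1],[[0,0,-0.3],[4.8,-7.5,0],-1],[[0,0,-0.4],[6.4,-10,0],-1],[[0,0,-0.5],[8,-12.5,0],-1],[[0,0,-0.6],[9.6,-15,0],-1],[[0,0,-0.7],[11.2,-17.5,0],-1],[[0,0,-0.8],[12.8,-20,0],-1]]'

```text
time_s: 1.12
ee_pos: [307.6, 345.1, 231.5]
ee_rot: [0.532, 0.847, 0.0, 0.0]
wrist_force: [0.7, -0.0, 0.6]
width: 0.002
grasp_force: 0.0
```

The crop shows the stop at (92,210) and the capped row at (268,268), (345,293) and (422,318). The last carrier is the right-hand one, with bare rail floor behind it at (500,350). The empty spare stands apart at (443,143).

>>> play_rows --deltas '[[[0,0,-0.1],[1.6,-2.5,0],-1],[[0,0,-0.2],[3.2,-5,0],-1],[[0,0,-0.3],[4.8,-7.5,0],-1],[[0,0,-0.4],[6.5,-10,0],-1],[[0,0,-0.5],[8.2,-12.6,-1],-1],[[0,0,-0.6],[9.8,-15.2,-4],-1],[[0,0,-0.7],[11.4,-17.7,-7],-1],[[0,0,-0.771],[13,-20.2,-10],-1]]'

```text
time_s: 1.78
ee_pos: [437.3, 144.5, 132.5]
ee_rot: [0.811, 0.585, 0.001, 0.0]
wrist_force: [-0.2, 0.9, -0.1]
width: -0.002
grasp_force: 0.0
```

>>> play_rows --deltas '[[[0,0,0],[0,0,-1],-1],[[0,0,0],[0,0,-1],-1]]'

```text
time_s: 1.95
ee_pos: [435.0, 143.9, 120.3]
ee_rot: [0.811, 0.585, -0.003, -0.001]
wrist_force: [0.0, -0.1, -0.3]
width: -0.001
grasp_force: 0.0
```

```bash
python3 - <<'E'
from h import *
s=manip.snapshot("wrist");save(s,"pics/w1.png");W=cloud(s);o=manip.get_obs();print(o["ee_pos"],o["ee_rot"],o["wrist_force"])
b=W.reshape(-1,3);b=b[~np.isnan(b[:,0])]
u=np.array([.31,.951]);n=np.array([-.951,.31]);c=np.array([457.6,203.5])
x=(b[:,:2]-c)@u;y=(b[:,:2]-c)@n;z=b[:,2]
m=(abs(y)<24)&(z>34)&(z<46)&(x>-60)&(x<30);print(m.sum())
if m.any(): print("back edge",np.percentile(x[m],[0,1,3,10]),"y",np.percentile(y[m],[1,99]))
m=(abs(y)<40)&(z>12)&(z<19)&(x>-90)&(x<-10);print(m.sum(),np.percentile(y[m],[1,50,99]) if m.any() else 0)
print("tcp along/across",(o["ee_pos"][:2]-c)@u,(o["ee_pos"][:2]-c)@n)
E
```

```text
[435.76858107 144.99775467 121.9670527 ] [ 8.10284944e-01  5.86034314e-01 -1.33298421e-03 -5.60628047e-04] [0.32990864 0.17396863 0.2414466 ]
4841
back edge [-27.27358753 -26.97837778 -25.87031056 -22.70606326] y [-23.66411935  23.55290154]
707 [-30.69985366  25.11917477  28.15491608]
tcp along/across -62.403375174411046 2.625983353627312
```

View pics/w1.png

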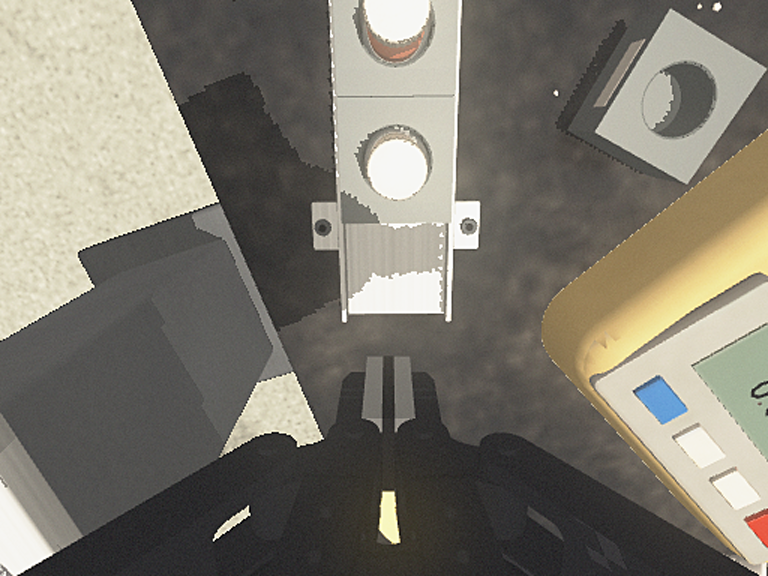

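>>> play_rows --deltas '[[[0,0,0],[0.3,-0.1,-2],-1],[[0,0,0],[0.3,-0.1,-4],-1],[[0,0,0],[0.3,-0.1,-6],-1],[[0,0,0],[0.3,-0.1,-7.5],-1],[[0,0,0],[0.3,-0.1,-8.7],-1],[[0,0,0],[0.3,-0.1,-9.5],-1],[[0,0,0],[0.3,-0.1,-9.7],-1],[[0,0,0],[0.3,-0.1,-9.7],-1]]'

```text
time_s: 2.67
ee_pos: [439.6, 145.4, 26.4]
ee_rot: [0.81, 0.587, 0.0, 0.0]
wrist_force: [-0.2, -0.3, 0.5]
width: -0.001
grasp_force: 0.0
```

The wrist view shows the fingers at (388,390) in line with the rail. The last carrier's back edge is at row 222 and the space between is clear. Next I approach and push slowly along (0.31, 0.951).

>>> play_rows --deltas '[[[0,0,0],[0.08,0.24,-0.1],-1],[[0,0,0],[0.16,0.48,-0.1],-1],[[0,0,0],[0.23,0.71,-0.1],-1],[[0,0,0],[0.31,0.95,-0.1],-1],[[0,0,0],[0.39,1.19,-0.1],-1],[[0,0,0],[0.47,1.43,-0.1],-1],[[0,0,0],[0.54,1.66,-0.1],-1],[[0,0,0],[0.62,1.9,-0.1],-1]]'

```text
time_s: 3.33
ee_pos: [445.6, 163.9, 24.9]
ee_rot: [0.81, 0.587, 0.0, 0.0]
wrist_force: [0.1, 0.6, -0.1]
width: -0.002
grasp_force: 0.0
```

>>> play_rows --deltas '[[[0,0,0],[0.06,0.19,0],-1],[[0,0,0],[0.12,0.38,0],-1],[[0,0,0],[0.19,0.57,0],-1],[[0,0,0],[0.25,0.76,0],-1],[[0,0,0],[0.31,0.95,0],-1],[[0,0,0],[0.37,1.14,0],-1],[[0,0,0],[0.43,1.33,0],-1],[[0,0,0],[0.5,1.52,0],-1]]'

```text
time_s: 4.0
ee_pos: [450.4, 179.0, 24.9]
ee_rot: [0.81, 0.587, -0.0, 0.0]
wrist_force: [-0.4, -2.9, 1.3]
width: -0.003
grasp_force: 1.9
```

>>> play_rows --deltas '[[[0,0,0],[0.09,0.28,0],-1],[[0,0,0],[0.18,0.56,0],-1],[[0,0,0],[0.27,0.84,0],-1],[[0,0,0],[0.36,1.12,0],-1],[[0,0,0],[0.46,1.4,0],-1],[[0,0,0],[0.55,1.68,0],-1],[[0,0,0],[0.64,1.96,0],-1],[[0,0,0],[0.73,2.24,0],-1]]'

```text
time_s: 4.67
ee_pos: [457.9, 201.6, 24.9]
ee_rot: [0.81, 0.587, 0.0, 0.0]
wrist_force: [-1.0, -2.2, 1.5]
width: -0.0
grasp_force: 1.6
```

>>> play_rows --deltas '[[[0,0,0],[0.09,0.28,0],-1],[[0,0,0],[0.18,0.56,0],-1],[[0,0,0],[0.27,0.84,0],-1],[[0,0,0],[0.36,1.12,0],-1],[[0,0,0],[0.46,1.4,0],-1],[[0,0,0],[0.55,1.68,0],-1],[[0,0,0],[0.64,1.96,0],-1],[[0,0,0],[0.73,2.24,0],-1]]'

```text
time_s: 5.33
ee_pos: [465.2, 224.0, 24.8]
ee_rot: [0.81, 0.587, -0.0, 0.0]
wrist_force: [-1.3, -2.8, 0.3]
width: -0.0
grasp_force: 1.4
```

```bash
cat > m.py <<'E'
from h import *
import sys
s=manip.snapshot("top");W=cloud(s);o=manip.get_obs()
u=np.array([.31,.951]);n=np.array([-.951,.31]);c=np.array([457.6,203.5])
def loc(p): p=np.atleast_2d(p)[:,:2]-c; return np.stack([p@u,p@n],1)
b=W.reshape(-1,3);b=b[~np.isnan(b[:,0])];q=loc(b);z=b[:,2]
m=(abs(q[:,1])<10)&(z>68)&(z<85)&(q[:,0]>-20)&(q[:,0]<220)
print("caps x",np.histogram(q[m,0],bins=np.arange(-20,224,4)))
m=(abs(q[:,1])<25)&(z>30)&(z<50)&(q[:,0]>222);print("stop x",np.percentile(q[m,0],[0,5,50,95,100]))
print("tcp",loc(o["ee_pos"]),o["ee_pos"],o["wrist_force"])
save(s,sys.argv[1],(170,160,350,270),4.4)
E
python3 m.py pics/t3.png
```

```text
caps x (array([ 0,  0,  0,  0,  0,  0,  0,  0,  0,  0,  0,  0,  0,  0,  0,  0,  0,
        0,  0,  0,  0,  0,  0,  0,  0,  0,  0,  0,  0,  0,  0,  3, 10,  8,
       11,  6,  3,  0,  0,  0,  0,  0,  0,  0,  2,  8,  8,  9,  9,  7,  0,
        0,  0,  0,  0,  0,  0,  0,  0,  0]), array([-20, -16, -12,  -8,  -4,   0,   4,   8,  12,  16,  20,  24,  28,
        32,  36,  40,  44,  48,  52,  56,  60,  64,  68,  72,  76,  80,
        84,  88,  92,  96, 100, 104, 108, 112, 116, 120, 124, 128, 132,
       136, 140, 144, 148, 152, 156, 160, 164, 168, 172, 176, 180, 184,
       188, 192, 196, 200, 204, 208, 212, 216, 220]))
stop x [228.62055306 230.1255145  240.36053441 736.93181113 805.21669283]
tcp [[22.51040831 -1.03187637]] [465.55555527 224.57695707  24.88937961] [ 0.02976877 -0.96815799 -0.66776774]
```

>>> play_rows --deltas '[[[0,0,0],[0.09,0.28,0],-1],[[0,0,0],[0.18,0.56,0],-1],[[0,0,0],[0.27,0.84,0],-1],[[0,0,0],[0.36,1.12,0],-1],[[0,0,0],[0.46,1.4,0],-1],[[0,0,0],[0.55,1.68,0],-1],[[0,0,0],[0.64,1.96,0],-1],[[0,0,0],[0.73,2.24,0],-1]]'

```text
time_s: 6.05
ee_pos: [472.5, 246.4, 24.9]
ee_rot: [0.81, 0.587, 0.0, 0.0]
wrist_force: [-1.7, -3.5, 0.8]
width: 0.002
grasp_force: 1.5
```

>>> play_rows --deltas '[[[0,0,0],[0.03,0.1,0],-1],[[0,0,0],[0.06,0.19,0],-1],[[0,0,0],[0.09,0.29,0],-1],[[0,0,0],[0.12,0.38,0],-1],[[0,0,0],[0.16,0.48,0],-1],[[0,0,0],[0.19,0.57,0],-1],[[0,0,0],[0.22,0.67,0],-1],[[0,0,0],[0.25,0.76,0],-1]]'

```text
time_s: 6.72
ee_pos: [474.9, 253.8, 24.9]
ee_rot: [0.81, 0.587, -0.0, 0.0]
wrist_force: [-1.8, -2.7, 0.8]
width: 0.001
grasp_force: 1.5
```

>>> play_rows --deltas '[[[0,0,0],[0.03,0.08,0],-1],[[0,0,0],[0.05,0.15,0],-1],[[0,0,0],[0.07,0.22,0],-1],[[0,0,0],[0.1,0.3,0],-1]]'

```text
time_s: 7.05
ee_pos: [475.4, 255.2, 24.9]
ee_rot: [0.809, 0.587, -0.001, 0.001]
wrist_force: [-1.7, -11.1, 4.7]
width: -0.002
grasp_force: 5.4
```

>>> play_rows --deltas '[[[0,0,0],[0.02,0.05,0],-1],[[0,0,0],[0.03,0.1,0],-1]]'

```text
time_s: 7.22
ee_pos: [475.3, 255.3, 24.9]
ee_rot: [0.809, 0.587, -0.002, 0.001]
wrist_force: [-0.9, -13.6, 6.1]
width: -0.0
grasp_force: 6.5
```

```bash
python3 m.py pics/t4.png
```

```text
caps x (array([ 0,  0,  0,  0,  0,  0,  0,  0,  0,  0,  0,  0,  0,  0,  0,  0,  0,
        0,  0,  0,  0,  0,  0,  0,  0,  0,  0,  0,  0,  0,  0,  0,  0,  0,
        0,  0,  0,  0,  0,  0,  3,  5,  7, 10,  2,  0,  0,  0,  0,  0,  0,
        0,  2,  8, 10,  7, 10,  7,  2,  0]), array([-20, -16, -12,  -8,  -4,   0,   4,   8,  12,  16,  20,  24,  28,
        32,  36,  40,  44,  48,  52,  56,  60,  64,  68,  72,  76,  80,
        84,  88,  92,  96, 100, 104, 108, 112, 116, 120, 124, 128, 132,
       136, 140, 144, 148, 152, 156, 160, 164, 168, 172, 176, 180, 184,
       188, 192, 196, 200, 204, 208, 212, 216, 220]))
stop x [222.23446882 223.43367079 237.72564645 703.94760889 806.02826728]
tcp [[54.69350884 -0.85647869]] [475.36060091 255.22210574  24.91705481] [ -0.7667492  -12.44302879   5.17558793]
```

View pics/t4.png

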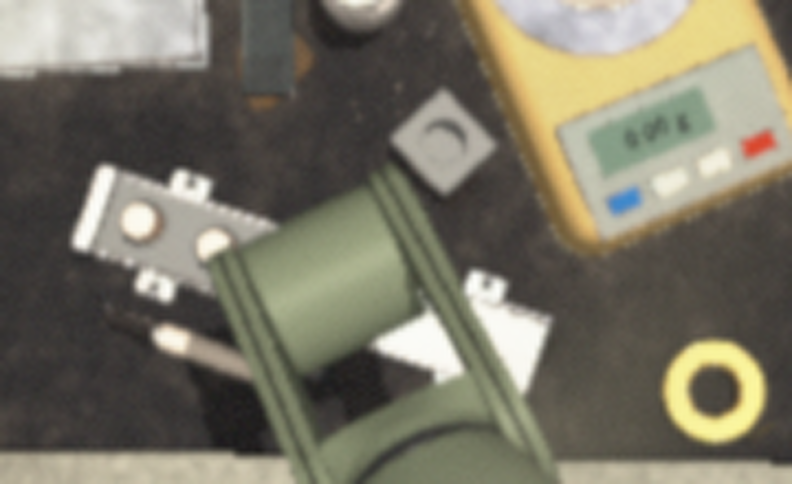

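The front carrier, at (138,222), now touches the stop and the force has risen to 13 N. I back off straight along the rail, then go up.

>>> play_rows --deltas '[[[0,0,0],[-0.05,-0.15,0],-1],[[0,0,0],[-0.1,-0.3,0],-1],[[0,0,0],[-0.16,-0.5,0],-1],[[0,0,0],[-0.31,-0.95,0],-1],[[0,0,0],[-0.62,-1.9,0],-1],[[0,0,0],[-0.93,-2.85,0],-1],[[0,0,0],[-1.24,-3.8,0],-1],[[0,0,0],[-1.55,-4.75,0],-1]]'

```text
time_s: 7.93
ee_pos: [460.1, 209.1, 24.9]
ee_rot: [0.81, 0.587, -0.0, 0.0]
wrist_force: [0.0, -0.1, 0.5]
width: -0.002
grasp_force: 0.0
```

>>> play_rows --deltas '[[[0,0,0],[0,0,0.5],-1],[[0,0,0],[-0.3,-1,2],-1],[[0,0,0],[-0.6,-2,5],-1],[[0,0,0],[-1,-3,8],-1],[[0,0,0],[-1.5,-4.5,11],-1],[[0,0,0],[-2,-6,13],-1],[[0,0,0],[-2.2,-6.6,13],-1],[[0,0,0],[-2.2,-6.6,13],-1]]'

```text
time_s: 8.6
ee_pos: [438.8, 143.3, 156.2]
ee_rot: [0.81, 0.586, 0.001, 0.001]
wrist_force: [-0.4, -0.3, -0.4]
width: 0.004
grasp_force: 0.0
```

```bash
python3 m.py pics/t5.png; python3 - <<'E'
from h import *
s=manip.snapshot("wrist");save(s,"pics/w5.png");W=cloud(s)
u=np.array([.31,.951]);n=np.array([-.951,.31]);c=np.array([457.6,203.5])
b=W.reshape(-1,3);b=b[~np.isnan(b[:,0])];q=(b[:,:2]-c)@np.stack([u,n],1);z=b[:,2]
m=(abs(q[:,1])<24)&(z>34)&(z<46)&(q[:,0]<200);print("back edge",np.percentile(q[m,0],[0,1,3]))
E
```

```text
caps x (array([ 0,  0,  0,  0,  0,  0,  0,  0,  0,  0,  0,  0,  0,  0,  0,  0,  0,
        0,  0,  0,  0,  0,  0,  0,  0,  2,  6, 10,  8, 10,  7,  1,  0,  0,
        0,  0,  0,  0,  0,  5, 10,  9,  8,  8,  3,  0,  0,  0,  0,  0,  0,
        0,  2,  7, 10,  8,  9,  8,  1,  0]), array([-20, -16, -12,  -8,  -4,   0,   4,   8,  12,  16,  20,  24,  28,
        32,  36,  40,  44,  48,  52,  56,  60,  64,  68,  72,  76,  80,
        84,  88,  92,  96, 100, 104, 108, 112, 116, 120, 124, 128, 132,
       136, 140, 144, 148, 152, 156, 160, 164, 168, 172, 176, 180, 184,
       188, 192, 196, 200, 204, 208, 212, 216, 220]))
stop x [222.0618549  223.76838308 237.34828723 706.24967994 805.78832064]
tcp [[-62.70154914  -0.29718058]] [438.45473027 143.80860618 155.0853605 ] [ 0.14059578 -0.4112429  -0.17610642]
back edge [66.05207944 66.25872742 66.31546535]
```

View pics/w5.png

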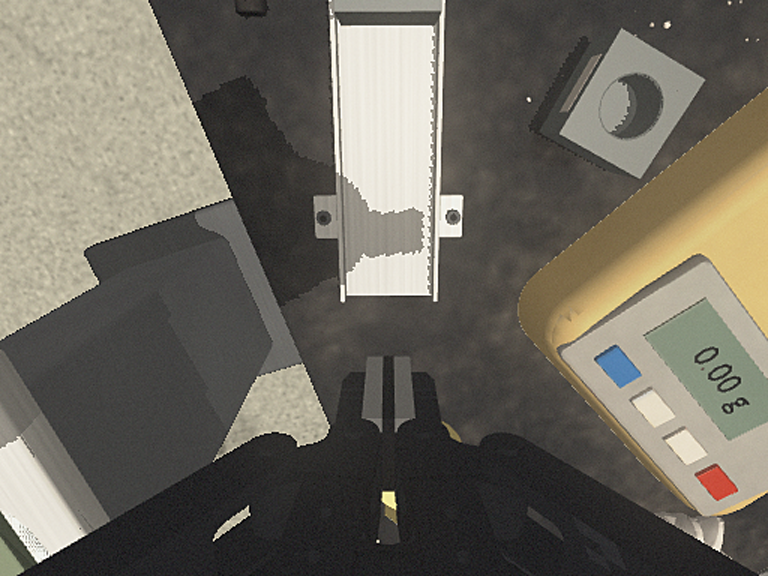

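View pics/t5.png

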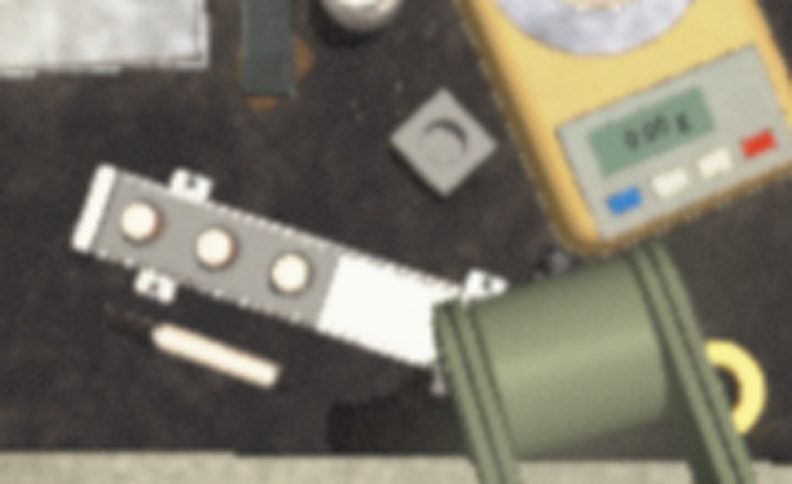

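The top view shows the row closed against the stop, with caps at (138,222), (214,247) and (290,272), 54 mm apart. The marker, spare carrier and tape have not moved, and the arm is clear.

```bash
python3 -c "
from cell import manip
print(manip.hand_in())"
```

```text
the job is handed in; nothing more can be done
None
```

The row is closed against the end stop, the gripper has moved clear with the things around the rail left in place, and the job is handed in at about 9 s of the 38 s allowed.

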